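Take down a V-block height set-up and put its pieces away

ROBOT

A 7-joint arm with a two-finger parallel gripper is mounted at the origin on the work surface. World frame = base frame: x ahead of the robot, y to its left, z up, the work surface at z = 0. Lengths are in m, angles in rad, forces in N, time in s.
With the tool pointing down it reaches from about 0.4 to 0.85 m from the base axis. Payload 10.4 kg.
Tool frame: the origin (TCP) lies at the very end of the fingers, on their centre line; the grasp point (between the pads) lies 19 mm behind it; z points along the fingers, y is the line along which they close (so a half turn about z gives the same grasp; the last joint's range is limited). The gripper opens to 85 mm and grips with 20 to 120 N. Pads are 22 mm wide; open, the fingers measure 114 mm over their backs; the gripper's body (76 mm by 85 mm) begins 54 mm behind the grasp point. The pads swing forward as they close: fully open they stand 13 mm farther back than shut.
Start: joints at [-0.023, 0.332, -0.065, 1.46, 0.022, 1.35, -0.088], TCP at [0.625, 0, 0.231] pointing down, gripper open.
Joint ranges: [-2.6, 2.6], [-0.5, 2.12], [-1.47, 1.34], [0.16, 2.42], [-1.27, 4.41], [0.06, 2.06], [-2.6, 2.6]. Speed limits (rad/s): [2.22, 2.22, 2.79, 2.79, 3.14, 3.14, 3.14].

INTERFACE

Orientations are given as a unit quaternion [x, y, z, w].
In Python, from workcell import * gives the robot as it stands.
- The arm moves only by the tool step_arm, never from a script. Its argument "commands" is one flat list of numbers, 7 for each row, row after row: the finger opening in mm, from 0 to 85.4, then the shift along the world's x, y, z as a fraction of full scale, then the turn, a rotation vector about the world's x, y, z as a fraction of full scale. A call has exactly 10 rows; each row is the pose to reach, as a shift and turn from the pose commanded when the call began, turning the shorter way round; what a row does not reach only later rows make up. Full scale, the value 1, is 0.6 m for a shift and pi rad for a turn. A row lasts 1/8 s, in which the tool goes at most 62.5 mm and 10.7 degrees, less where a joint would pass 70% of its speed; a pose out of reach is approached as far as the arm can. A call with a number of a shift or a turn outside -1 to 1 is refused whole. A call with a gripper value outside its range is refused whole. The fingers move at their own pace and stop on an object; "squeeze" is the grip in N (left out, the last holds). Time passes only in rows, so rows that repeat a pose let the fingers close, or fill a call up. It gives the time, the measured TCP pose, the force, the opening and the grip force at its end, in the units of the state.
- get_obs(): the state, without advancing time (a new reading comes with each control period).
- camera(name): name is "scene" or "side" or "wrist"; returns the picture (480x640x3 uint8, red, green, blue); there is no depth.
- camera_params(name): a dict with "mtx" (3x3 intrinsics, pixels), "extrinsics" (4x4, takes a point from world to camera coordinates); the wrist camera has in their place "tool_from_camera" (4x4, takes a point from camera to tool coordinates, whose origin is the TCP and whose axes are the flange's). Camera axes: x right, y down, z forward; pixel columns grow to the right and rows downward; lengths in m; the calibration is good to about 2 mm. A picture is of the moment at which its call begins: read the wrist's pose just before it. camera_params takes no time and is no camera call.
- hand_in(): hands the job in; it is judged then, once.
The state is a dict: "clock": time; "joint_pos": joint angles; "joint_velocities": joint speeds; "tau": joint torques, N m; "position": TCP position; "ee_rot": TCP orientation; "ft_force": force on the tool from outside, world axes, zero at the start; "torque": the same for the moment, N m; "grip_width": opening from 0.0 (shut) to 1.0 (fully open); "grasp_force": force on a finger pad.
Only numpy, scipy, OpenCV 4.12 (cv2) and the standard library are available. Lean on these libraries where they do the work, as an engineer would, in place of code of your own. Each camera call takes 0.05 s, during which the arm holds its last target. There are 200 camera calls.

TASK

The height check is finished: take the set-up apart from the top down, putting each piece away in its own storage place before you lift off the next: the pin lying along the groove of the wooden rest, and the V-block, the parallel and the 1-2-3 block each flat and the same way up inside the wooden tray made to its outline. These are precision pieces: set them down gently, do not drop them, and leave the master sphere and the pin stand where they are.

Things in the scene. Friction and masses are not known exactly. Their poses are not given: they have to be found in the camera images.
- pin: Hardened steel cylindrical pin, 26 mm diameter, 80 mm long, about 0.33 kg, lying level. Origin at its centre, on its axis; x runs along the pin (the other axes roll with it). At the start it lies in the V of the V-block, on top of the stack, its axis 7.4 mm above the V-block's top face, pin and V running the same way.
- v_block: Black polymer V-block, 60 mm long (x), 40 mm wide (y), 32 mm high, about 0.10 kg, with an upward 90-degree V along x, 22 mm wide at the top. Origin at the centre of its underside, z up. At the start it stands on the parallel, lengths along one another.
- parallel: Ground steel parallel (plain bar), 100 mm long (x), 30 mm wide (y), 16 mm thick, about 0.37 kg. Origin at the centre of its underside. At the start it lies lengthwise on the 1-2-3 block, its ends sticking out beyond the block and the V-block.
- setup_block: Steel 1-2-3 block with through holes, 76 mm long (x), 51 mm wide (y), 25 mm high, about 0.6 kg. Origin at the centre of its underside, z up. It is the foot of the stack and stands on the grey mat, whose top is 2 mm above the work surface.
- pin_rest: Storage place of the pin: fixed wooden rest 92 mm long (x), 56 mm wide (y), 13 mm high, with one shallow V groove along x, open at both ends: 44 mm wide at the top, 8 mm deep, sides sloping 20 degrees. Origin at the centre of its underside; the groove's bottom is 5 mm above it, and the axis of the lying pin comes to 19 mm above it.
- v_block_tray: Storage place of the V-block, the smallest tray: fixed wooden tray with a dark felt floor, inside 76 mm (x) by 56 mm (y), outside 86 by 66 mm. Origin at the centre of its underside, floor 4 mm above it, rim 10 mm above it, with a 46 mm wide finger notch down to the floor in the middle of both long sides.
- parallel_tray: Storage place of the parallel, the long narrow tray: like the other trays, inside 116 mm (x) by 46 mm (y), outside 126 by 56 mm. Origin at the centre of its underside, floor 4 mm above it, rim 10 mm above it, with a 46 mm wide finger notch in the middle of both long sides.
- block_tray: Storage place of the 1-2-3 block, the broadest tray: like the other trays, inside 92 mm (x) by 67 mm (y), outside 102 by 77 mm. Origin at the centre of its underside, floor 4 mm above it, rim 10 mm above it, with a 46 mm wide finger notch in the middle of both long sides.
- sphere_stand: Master sphere: polished steel ball of 32 mm diameter on a round plinth of 52 mm diameter, 61 mm high in all, loose on the mat. Origin at the centre of its underside. Leave it alone.
- pin_stand: Aluminium pin stand, 40 mm (x) by 64 mm (y) by 26 mm high, holding two thinner upright pins whose tops are 62 and 56 mm above the mat, loose on the mat. Origin at the centre of its underside. Leave it alone.
Things that resemble listed ones, but are neither listed nor needed, are in the scene too. What is shaped like the v_block but blue or green is not meant.

How it is judged:
By the outcome, as a careful person would: the job done as asked, in the order asked, and still so for the second after the job is handed in, with the robot touching nothing.
It also fails if it takes over 128 s, if anything falls off the work surface, if the arm or the gripper's body presses on something with over 40 N, if the wrist force passes 120 N, or if a joint passes its speed limit or range.

## Working session

There is one attempt and no reset: what is moved stays moved. The work goes in short steps, Python scripts to look and compute and a tool call to move; the robot and the scene stay as the last step left them, time stands still between calls to the robot, and variables do not carry over. Pictures are saved under pics/ and viewed, at most 14 in all, crops included, and the job is handed in when it is done.

Besides the shell and the picture viewer there is one more tool, called in YAML: its name, and indented under it one key for each argument. step_arm: Moves the arm, as the interface text tells. Its arguments: {"type":"object","properties":{"commands":{"type":"array","items":{"type":"number"}},"squeeze":{"type":"number"}},"required":["commands"]}

```bash
ls; mkdir -p pics
python3 - <<'E'
from workcell import *
import cv2,numpy as np
for n in ("scene","side","wrist"):
    o=get_obs(); cv2.imwrite(f"pics/{n}0.png",camera(n)[:,:,::-1])
    p=camera_params(n); print(n,{k:np.round(v,4).tolist() for k,v in p.items()})
print(o)
E
```

```text
pics
scene {'mtx': [[544.5606, 0.0, 325.2542], [0.0, 544.5606, 241.1836], [0.0, 0.0, 1.0]], 'extrinsics': [[0.7, 0.7141, -0.0009, -0.3503], [0.6186, -0.607, -0.4988, -0.2813], [-0.3567, 0.3487, -0.8667, 1.2141], [0.0, 0.0, 0.0, 1.0]]}
side {'mtx': [[492.288, 0.0, 313.3522], [0.0, 492.288, 242.3937], [0.0, 0.0, 1.0]], 'extrinsics': [[-0.8696, -0.4937, -0.0052, 0.4415], [-0.2999, 0.5365, -0.7888, 0.2403], [0.3923, -0.6844, -0.6146, 0.899], [0.0, 0.0, 0.0, 1.0]]}
wrist {'mtx': [[360.662, 0.0, 327.8314], [0.0, 360.662, 234.4515], [0.0, 0.0, 1.0]], 'tool_from_camera': [[-0.0002, -0.9509, -0.3094, 0.0801], [1.0, -0.0005, 0.001, -0.0005], [-0.0011, -0.3094, 0.9509, -0.1434], [0.0, 0.0, 0.0, 1.0]]}
{'clock': 0.1, 'joint_pos': array([-0.02260495,  0.33279745, -0.06467674,  1.46078764,  0.02159736,
        1.34991587, -0.08850957]), 'joint_velocities': array([-0.00190975, -0.00303337, -0.00044026, -0.0016665 ,  0.00084358,
        0.00049977, -0.00098849]), 'tau': array([ 9.25707973e-04, -6.26745987e+01,  4.87730233e-02, -3.92438293e+01,
        1.62844139e-02,  6.89412060e-03, -5.92459219e-05]), 'position': array([ 6.24690251e-01, -1.16322593e-05,  2.30635724e-01]), 'ee_rot': array([ 7.07109991e-01,  7.07103311e-01, -4.49023173e-04, -4.07879163e-04]), 'ft_force': array([-0.35584863,  0.92711625, -0.64752275]), 'torque': array([ 0.03293556, -0.05197953, -0.05288307]), 'grasp_force': 0.0, 'grip_width': 0.9998105160723242}
```

View images.

View pics/scene0.png

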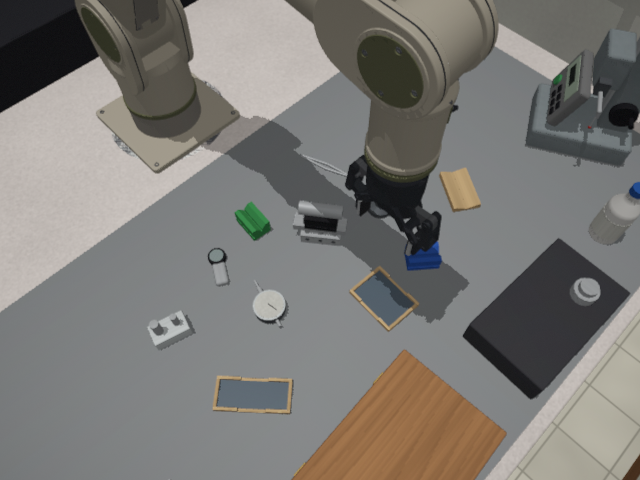

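View pics/side0.png

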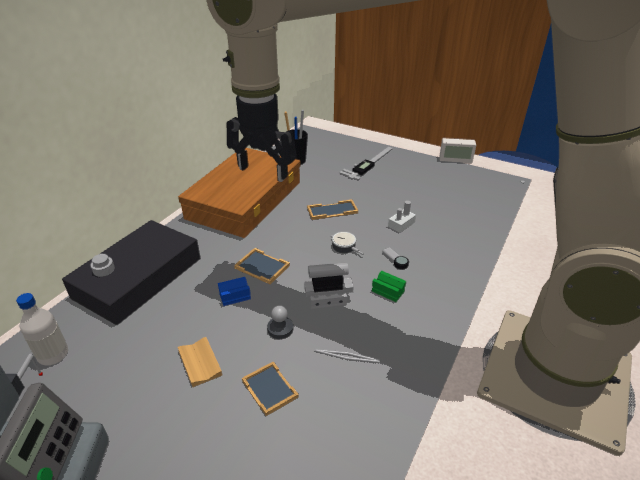

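View pics/wrist0.png

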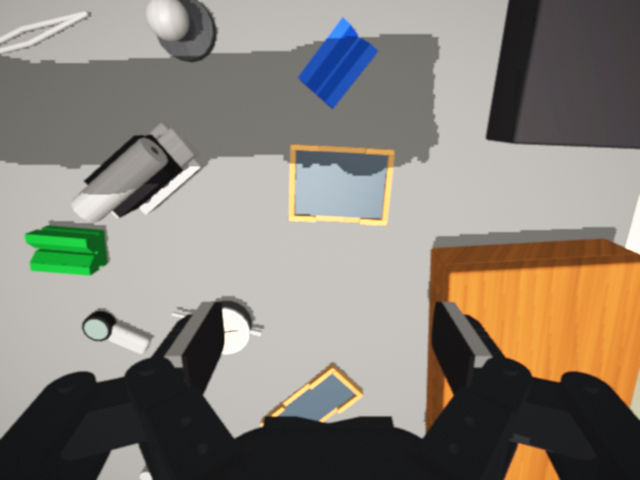

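```bash
cat > lib.py <<'E'
from workcell import *
import cv2, numpy as np
from scipy.spatial.transform import Rotation as R
def cam(name, save=None):
    o=get_obs(); im=camera(name); p=camera_params(name)
    if name=="wrist":
        T=np.eye(4); T[:3,:3]=R.from_quat(o["ee_rot"]).as_matrix(); T[:3,3]=o["position"]; T=T@p["tool_from_camera"]
    else: T=np.linalg.inv(p["extrinsics"])
    if save: cv2.imwrite(f"pics/{save}.png",im[:,:,::-1])
    return im,(p["mtx"],T)
def cast(c,uv,z):
    K,T=c; uv=np.atleast_2d(uv).astype(float)
    d=np.c_[uv,np.ones(len(uv))]@np.linalg.inv(K).T@T[:3,:3].T; o=T[:3,3]
    return (o+d*((z-o[2])/d[:,2])[:,None])[:,:2]
def proj(c,X):
    K,T=c; q=(np.atleast_2d(X)-T[:3,3])@T[:3,:3]@K.T
    return q[:,:2]/q[:,2:]
def rect(P):
    (x,y),(a,b),t=cv2.minAreaRect((P*1000).astype(np.float32))
    if a<b: a,b,t=b,a,t+90
    return np.round([x,y,a,b,(t+90)%180-90],1)   # mm, deg of long axis
def wood(im): 
    h=cv2.cvtColor(im,cv2.COLOR_RGB2HSV); return cv2.inRange(h,(8,90,60),(28,255,255))
def blobs(m,amin=150):
    m=cv2.morphologyEx(m,cv2.MORPH_CLOSE,np.ones((3,3),np.uint8))
    return [c[:,0] for c in cv2.findContours(m,cv2.RETR_EXTERNAL,cv2.CHAIN_APPROX_NONE)[0] if cv2.contourArea(c)>amin]
E
python3 - <<'E'
from lib import *
for n in ("side","scene","wrist"):
    im,c=cam(n)
    for b in blobs(wood(im)):
        r=rect(cast(c,b,.007)); 
        if r[2]<200: print(n,b.mean(0).round(),r)
im,c=cam("wrist")
print(cast(c,[[75,205],[160,150]],.082))
E
```

```text
side [269. 388.] [436.7 283.6  92.3  68.1 -26.4]
side [199. 361.] [583.7 298.8 102.8  57.4 -32.9]
side [262. 265.] [636.8  14.6 109.2  84.8  -3.2]
side [332. 210.] [ 602.3 -268.1  128.8   68.    43.6]
scene [634. 470.] [1106.    75.7   48.8   15.1  -89.9]
scene [253. 395.] [ 604.1 -269.3  125.8   55.4   43.1]
scene [384. 298.] [637.6  13.7 102.1  77.2  -2.8]
scene [459. 190.] [582.8 299.2  96.6  58.3 -33.1]
wrist [530. 466.] [ 9.045e+02 -3.603e+02  7.870e+01  6.580e+01 -1.000e-01]
wrist [316. 397.] [ 602.1 -270.4  132.8   61.7   42.8]
wrist [339. 183.] [636.5  13.7 104.3  78.5  -3.1]
[[0.41468893 0.01072782]
 [0.49167143 0.05533707]]
```

step_arm:
  commands: [85,-0.1,0.02,-0.02,0,0,-0.06,85,-0.19,0.04,-0.03,0,0,-0.12,85,-0.25,0.05,-0.04,0,0,-0.18,85,-0.287,0.055,-0.052,0,0,-0.24,85,-0.287,0.055,-0.052,0,0,-0.3,85,-0.287,0.055,-0.052,0,0,-0.333,85,-0.287,0.055,-0.052,0,0,-0.333,85,-0.287,0.055,-0.052,0,0,-0.333,85,-0.287,0.055,-0.052,0,0,-0.333,85,-0.287,0.055,-0.052,0,0,-0.333]
  squeeze: 40

```text
clock: 1.6
position: [0.4528, 0.033, 0.2001]
ee_rot: [0.966, 0.26, -0.0, 0.0]
ft_force: [0.2, -0.2, 0.6]
grip_width: 0.994
grasp_force: 0.0
```

Run:
```python
from lib import *
im,c=cam("wrist","w1"); o=get_obs(); print(o["position"],R.from_quat(o["ee_rot"]).as_matrix()[:,0])
np.save("w1.npy",im)
```

```text
[0.45284207 0.03300769 0.20012082] [ 8.65227605e-01  5.01379289e-01 -6.88555909e-07]
```

View pics/w1.png

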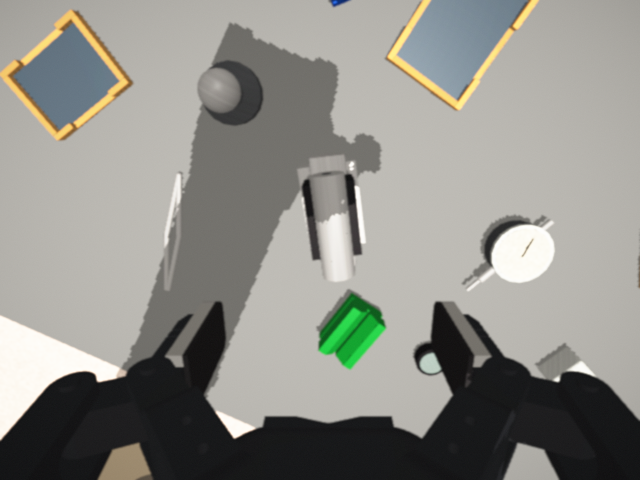

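Run:
```python
from lib import *
im=np.load("w1.npy"); cv2.imwrite("pics/w1c.png",cv2.resize(im[140:300,270:400,::-1],None,fx=3.7,fy=3.7,interpolation=cv2.INTER_CUBIC))
```

```text
(no output)
```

View pics/w1c.png

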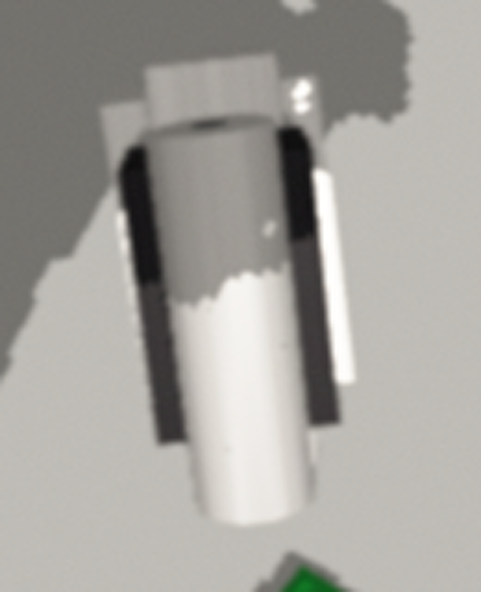

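Run:
```python
from lib import *
c=(camera_params("wrist")["mtx"],None)
T=np.eye(4);o=get_obs();T[:3,:3]=R.from_quat(o["ee_rot"]).as_matrix();T[:3,3]=o["position"];c=(c[0],T@camera_params("wrist")["tool_from_camera"])
f=lambda L:np.array(L)/3.7+[270,140]
P=cast(c,f([[212,128],[256,520]]),.0954)*1e3; print("pin",P,P.mean(0),np.linalg.norm(P[0]-P[1]),np.degrees(np.arctan2(*(P[0]-P[1])[::-1])))
print("pin",rect(cast(c,f([[148,140],[200,510],[313,500],[283,130]]),.084)))
print("vb",rect(cast(c,f([[122,150],[305,127],[338,420],[158,441]]),.075)))
Q=cast(c,f([[145,68],[275,55]]),.043)*1e3; print("par end",Q,np.linalg.norm(Q[0]-Q[1]))
im,cs=cam("wrist")
# sphere
m=blobs(cv2.inRange(cv2.cvtColor(im,cv2.COLOR_RGB2GRAY),0,75))
for b in m: print(b.mean(0).round(),rect(cast(c,b,.002)))
```

```text
pin [[488.58691966  55.02818066]
 [424.06643058   7.32907906]] [456.32667512  31.17862986] 80.23775796810206 36.47500234259493
pin [454.3  30.   79.3  26.3  35.6]
vb [458.7  33.4  63.5  39.1  37.2]
par end [[485.82475296  70.59250974]
 [502.68640902  47.11355426]] 28.906345256025993
[327. 412.] [246.4 -74.5 815.  253.7 -60. ]
[351. 321.] [343.9 -57.7  71.4  49.9  -5.4]
[500. 236.] [ 508.2 -132.2   53.4   22.1   -3.2]
[311. 219.] [429.7  39.8  81.    7.9  37.3]
[353. 214.] [454.8   6.8  80.9   7.6  37. ]
[236.  94.] [496.8 153.4  52.6  46.7  14.4]
```

step_arm:
  commands: [60,0.006,-0.003,-0.03,0,0,0.035,60,0.006,-0.003,-0.07,0,0,0.035,60,0.006,-0.003,-0.11,0,0,0.035,60,0.006,-0.003,-0.15,0,0,0.035,60,0.006,-0.003,-0.18,0,0,0.035,60,0.006,-0.003,-0.195,0,0,0.035,60,0.006,-0.003,-0.204,0,0,0.035,60,0.006,-0.003,-0.204,0,0,0.035,40,0.006,-0.003,-0.204,0,0,0.035,34,0.006,-0.003,-0.204,0,0,0.035]

```text
clock: 2.95
position: [0.4567, 0.0313, 0.0782]
ee_rot: [0.95, 0.312, 0.0, 0.0]
ft_force: [-0.5, 1.6, 0.0]
grip_width: 0.401
grasp_force: 0.0
```

step_arm:
  commands: [30,0,0,0,0,0,0,28,0,0,0,0,0,0,26,0,0,0,0,0,0,22,0,0,0,0,0,0,20,0,0,0,0,0,0,20,0,0,0,0,0,0,20,0,0,0,0,0,0,20,0,0,0,0,0,0,20,0,0,0,0,0,0,20,0,0,0,0,0,0]

```text
clock: 4.2
position: [0.4566, 0.0311, 0.078]
ee_rot: [0.95, 0.312, 0.0, 0.0]
ft_force: [-0.8, -1.4, 4.8]
grip_width: 0.285
grasp_force: 39.1
```

step_arm:
  commands: [20,0,0,0.006,0,0,0,20,0,0,0.02,0,0,0,20,0,0,0.04,0,0,0,20,0,0,0.07,0,0,0,20,0,0,0.1,0,0,0,20,0,0,0.13,0,0,0,20,0,0,0.16,0,0,0,20,0,0,0.17,0,0,0,20,0,0,0.17,0,0,0,20,0,0,0.17,0,0,0]

```text
clock: 5.45
position: [0.456, 0.0312, 0.1791]
ee_rot: [0.95, 0.312, -0.001, -0.0]
ft_force: [-1.3, 0.6, -2.2]
grip_width: 0.284
grasp_force: 39.4
```

step_arm:
  commands: [20,0.01,0.02,0,0,0,0.05,20,0.03,0.06,0,0,0,0.1,20,0.05,0.11,0,0,0,0.15,20,0.08,0.17,0,0,0,0.2,20,0.11,0.23,0,0,0,0.26,20,0.14,0.29,0,0,0,0.31,20,0.16,0.34,0,0,0,0.37,20,0.17,0.36,0,0,0,0.43,20,0.17,0.36,0,0,0,0.48,20,0.17,0.36,0,0,0,0.53]

```text
clock: 6.7
position: [0.558, 0.2472, 0.1785]
ee_rot: [0.406, 0.914, -0.001, -0.001]
ft_force: [-0.4, 0.0, -2.6]
grip_width: 0.289
grasp_force: 39.6
```

step_arm:
  commands: [20,0,0,0,0,0,0.05,20,0,0,0,0,0,0.085,20,0,0,0,0,0,0.085,20,0,0,0,0,0,0.085,20,0,0,0,0,0,0.085,20,0,0,0,0,0,0.085,20,0,0,0,0,0,0.085,20,0,0,0,0,0,0.085,20,0,0,0,0,0,0.085,20,0,0,0,0,0,0.085]

```text
clock: 7.95
position: [0.5584, 0.2472, 0.1798]
ee_rot: [0.284, 0.959, 0.0, 0.0]
ft_force: [1.1, 1.1, -3.1]
grip_width: 0.283
grasp_force: 39.6
```

Run:
```python
from lib import *
im,c=cam("wrist","w2"); o=get_obs(); x=R.from_quat(o["ee_rot"]).as_matrix()[:,0]; print(o["position"],np.degrees(np.arctan2(x[1],x[0])),o["ft_force"])
for b in blobs(wood(im)): print(b.mean(0).round(),rect(cast(c,b,.0085)))
```

```text
[0.55844318 0.24720854 0.17974306] 147.056641329067 [-0.16335319  0.4493711  -3.37947298]
[ 10. 463.] [ 613.6 -224.    27.    18.6   42.5]
[156. 355.] [592.8  15.1  86.   24.  -86.3]
[392. 200.] [584.1 299.1  94.8  58.9 -33. ]
[280.  58.] [435.8 282.9  87.9  67.1 -26.3]
```

View pics/w2.png

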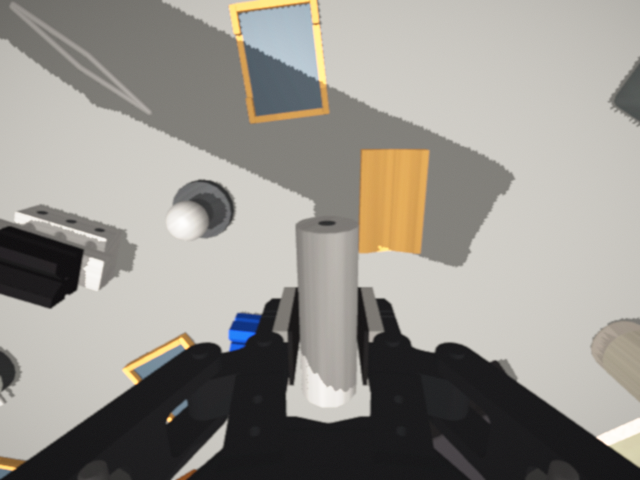

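step_arm:
  commands: [20,0.02,0.04,0,0,0,0,20,0.043,0.0865,0,0,0,0,20,0.043,0.0865,-0.04,0,0,0,20,0.043,0.0865,-0.09,0,0,0,20,0.043,0.0865,-0.14,0,0,0,20,0.043,0.0865,-0.19,0,0,0,20,0.043,0.0865,-0.22,0,0,0,20,0.043,0.0865,-0.245,0,0,0,20,0.043,0.0865,-0.257,0,0,0,20,0.043,0.0865,-0.262,0,0,0]

```text
clock: 9.25
position: [0.5845, 0.2993, 0.0227]
ee_rot: [0.284, 0.959, 0.0, 0.0]
ft_force: [-0.3, 0.4, -2.9]
grip_width: 0.28
grasp_force: 40.1
```

step_arm:
  commands: [20,0,0,-0.001,0,0,0,20,0,0,-0.002,0,0,0,20,0,0,-0.003,0,0,0,20,0,0,-0.004,0,0,0,20,0,0,-0.005,0,0,0,20,0,0,-0.006,0,0,0,20,0,0,-0.007,0,0,0,20,0,0,-0.007,0,0,0,20,0,0,-0.007,0,0,0,20,0,0,-0.007,0,0,0]

```text
clock: 10.5
position: [0.5843, 0.2991, 0.0184]
ee_rot: [0.284, 0.959, 0.0, 0.0]
ft_force: [0.3, -0.0, -2.9]
grip_width: 0.284
grasp_force: 40.1
```

step_arm:
  commands: [20,0,0,-0.0005,0,0,0,20,0,0,-0.001,0,0,0,20,0,0,-0.0015,0,0,0,20,0,0,-0.002,0,0,0,20,0,0,-0.0025,0,0,0,20,0,0,-0.003,0,0,0,20,0,0,-0.003,0,0,0,20,0,0,-0.003,0,0,0,20,0,0,-0.003,0,0,0,20,0,0,-0.003,0,0,0]

```text
clock: 11.75
position: [0.5842, 0.2992, 0.0171]
ee_rot: [0.284, 0.959, 0.0, 0.0]
ft_force: [-3.8, -2.6, 5.1]
grip_width: 0.285
grasp_force: 40.9
```

step_arm:
  commands: [25,0,0,0,0,0,0,27,0,0,0,0,0,0,29,0,0,0,0,0,0,32,0,0,0,0,0,0,36,0,0,0,0,0,0,40,0,0,0,0,0,0,46,0,0,0,0,0,0,52,0,0,0,0,0,0,58,0,0,0,0,0,0,60,0,0,0,0,0,0]

```text
clock: 13.0
position: [0.5842, 0.2991, 0.0166]
ee_rot: [0.284, 0.959, 0.0, 0.0]
ft_force: [-0.4, -0.2, -0.2]
grip_width: 0.702
grasp_force: 0.0
```

step_arm:
  commands: [60,0,0,0.01,0,0,0,60,0,0,0.03,0,0,0,60,0,0,0.07,0,0,0,70,0,0,0.13,0,0,0,85,0,0,0.2,0,0,0,85,0,0,0.25,0,0,0,85,0,0,0.27,0,0,0,85,0,0,0.27,0,0,0,85,0,0,0.27,0,0,0,85,0,0,0.27,0,0,0]

```text
clock: 14.25
position: [0.5837, 0.2988, 0.1771]
ee_rot: [0.283, 0.959, -0.001, -0.001]
ft_force: [0.2, -0.1, 0.2]
grip_width: 0.997
grasp_force: 0.0
```

Run:
```python
from lib import *
im,c=cam("wrist","w3"); np.save("w3.npy",im); o=get_obs(); x=R.from_quat(o["ee_rot"]).as_matrix()[:,0]; print(o["position"],np.degrees(np.arctan2(x[1],x[0])),o["ft_force"])
```

```text
[0.58382938 0.29887148 0.17735622] 147.06210774554907 [0.12665243 0.18529066 0.14288957]
```

View pics/w3.png

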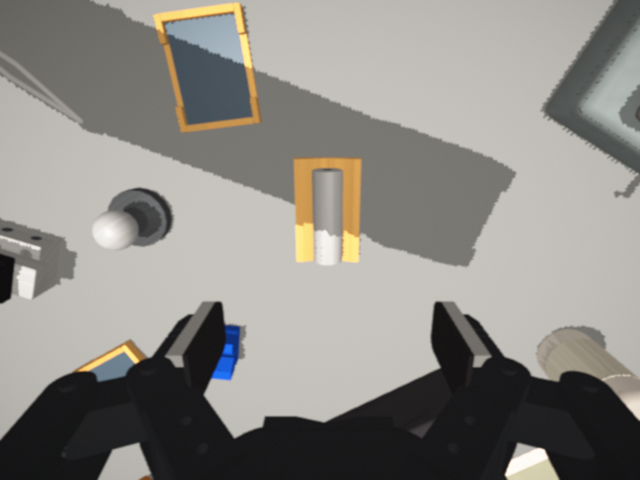

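step_arm:
  commands: [85,-0.02,-0.04,0.03,0,0,-0.05,85,-0.05,-0.1,0.037,0,0,-0.1,85,-0.09,-0.18,0.037,0,0,-0.16,85,-0.13,-0.27,0.037,0,0,-0.21,85,-0.17,-0.35,0.037,0,0,-0.27,85,-0.2,-0.41,0.037,0,0,-0.32,85,-0.2125,-0.446,0.037,0,0,-0.38,85,-0.2125,-0.446,0.037,0,0,-0.44,85,-0.2125,-0.446,0.037,0,0,-0.5,85,-0.2125,-0.446,0.037,0,0,-0.55]

```text
clock: 15.55
position: [0.4565, 0.0315, 0.2004]
ee_rot: [0.915, 0.405, -0.0, -0.0]
ft_force: [-0.5, -0.4, -0.0]
grip_width: 0.993
grasp_force: 0.0
```

step_arm:
  commands: [85,0,0,0,0,0,-0.055,85,0,0,0,0,0,-0.065,85,0,0,0,0,0,-0.065,85,0,0,0,0,0,-0.065,85,0,0,0,0,0,-0.065,85,0,0,0,0,0,-0.065,85,0,0,0,0,0,-0.065,85,0,0,0,0,0,-0.065,85,0,0,0,0,0,-0.065,85,0,0,0,0,0,-0.065]

```text
clock: 16.8
position: [0.4567, 0.0315, 0.2007]
ee_rot: [0.95, 0.312, 0.0, 0.0]
ft_force: [-0.7, 0.3, -0.0]
grip_width: 0.995
grasp_force: 0.0
```

Run:
```python
from lib import *
im,c=cam("wrist"); o=get_obs(); x=R.from_quat(o["ee_rot"]).as_matrix()[:,0]; print(o["position"],np.degrees(np.arctan2(x[1],x[0])),o["ft_force"])
cv2.imwrite("pics/w4c.png",cv2.resize(im[140:300,260:400,::-1],None,fx=3.7,fy=3.7,interpolation=cv2.INTER_CUBIC))
```

```text
[0.45671173 0.03154156 0.20072719] 36.366134152143225 [ 0.78422162 -0.55653843 -0.47645131]
```

View pics/w4c.png

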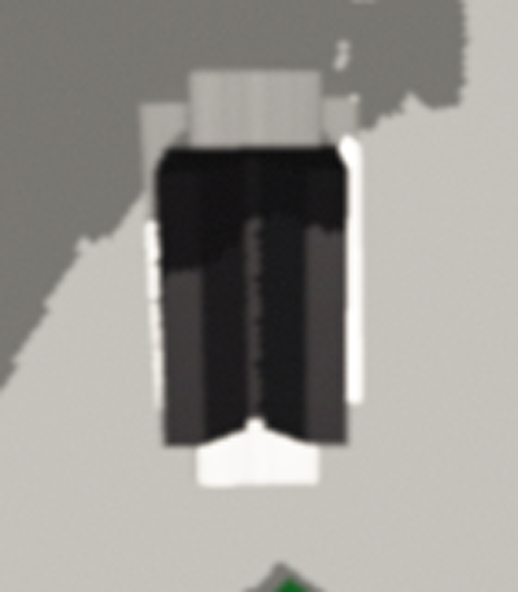

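Run:
```python
from lib import *
o=get_obs(); M=R.from_quat(o["ee_rot"]).as_matrix()
T=np.eye(4);T[:3,:3]=M;T[:3,3]=o["position"]; c=(camera_params("wrist")["mtx"],T@camera_params("wrist")["tool_from_camera"])
f=lambda L:np.array(L)/3.7+[260,140]
loc=lambda P:np.round((P-o["position"][:2])@M[:2,:2]*1e3,1)  # tool x,y mm
print("vb",loc(cast(c,f([[165,443],[347,443],[158,165],[347,165]]),.075)).tolist())
print("par",loc(cast(c,f([[197,485],[319,485],[190,70],[322,70]]),.043)).tolist())
# pin on rest, previous pose
T=np.eye(4);T[:3,:3]=R.from_euler('z',147.06,degrees=True).as_matrix()@np.diag([1,-1,-1.]);T[:3,3]=[.58383,.29887,.17736];c=(c[0],T@camera_params("wrist")["tool_from_camera"])
print("pin",cast(c,[[327,168],[328,265]],.034)*1e3,"rest",cast(c,[[328,158],[328,263]],.015)*1e3)
```

```text
vb [[-29.3, -19.4], [-29.3, 20.1], [31.4, -19.6], [31.4, 18.8]]
par [[-53.2, -13.9], [-53.3, 16.0], [47.0, -14.2], [46.9, 15.1]]
pin [[548.3108377  320.26403708]
 [618.14225261 275.95501893]] rest [[543.91832364 324.08811694]
 [623.20176543 272.71454037]]
```

step_arm:
  commands: [85,0,0,-0.03,0,0,0,85,0,0,-0.07,0,0,0,85,0,0,-0.11,0,0,0,85,0,0,-0.15,0,0,0,80,0,0,-0.19,0,0,0,75,0,0,-0.22,0,0,0,70,0,0,-0.237,0,0,0,65,0,0,-0.243,0,0,0,55,0,0,-0.243,0,0,0,48,0,0,-0.243,0,0,0]
  squeeze: 30

```text
clock: 18.1
position: [0.4572, 0.0316, 0.0555]
ee_rot: [0.95, 0.312, 0.001, 0.0]
ft_force: [0.4, 0.3, 0.2]
grip_width: 0.568
grasp_force: 0.0
```

step_arm:
  commands: [45,0,0,0,0,0,0,42,0,0,0,0,0,0,40,0,0,0,0,0,0,38,0,0,0,0,0,0,34,0,0,0,0,0,0,34,0,0,0,0,0,0,34,0,0,0,0,0,0,34,0,0,0,0,0,0,34,0,0,0,0,0,0,34,0,0,0,0,0,0]

```text
clock: 19.35
position: [0.457, 0.0315, 0.0553]
ee_rot: [0.95, 0.312, 0.0, 0.0]
ft_force: [-1.0, -0.5, 5.4]
grip_width: 0.462
grasp_force: 30.4
```

step_arm:
  commands: [34,0,0,0.004,0,0,0,34,0,0,0.012,0,0,0,34,0,0,0.03,0,0,0,34,0,0,0.06,0,0,0,34,0,0,0.1,0,0,0,34,0,0,0.14,0,0,0,34,0,0,0.16,0,0,0,34,0,0,0.17,0,0,0,34,0,0,0.17,0,0,0,34,0,0,0.17,0,0,0]

```text
clock: 20.6
position: [0.4563, 0.0315, 0.1562]
ee_rot: [0.95, 0.312, -0.001, -0.0]
ft_force: [0.1, 0.6, -2.0]
grip_width: 0.462
grasp_force: 30.5
```

step_arm:
  commands: [34,0,0.02,0,0,0,0.05,34,-0.005,0.06,0,0,0,0.1,34,-0.01,0.12,0,0,0,0.15,34,-0.015,0.19,0,0,0,0.21,34,-0.02,0.26,0,0,0,0.26,34,-0.025,0.33,0,0,0,0.32,34,-0.03,0.39,0,0,0,0.37,34,-0.033,0.42,0,0,0,0.43,34,-0.033,0.42,0,0,0,0.48,34,-0.033,0.42,0,0,0,0.54]

```text
clock: 21.85
position: [0.4365, 0.2836, 0.156]
ee_rot: [0.392, 0.92, -0.0, -0.001]
ft_force: [-0.5, 0.1, -0.4]
grip_width: 0.462
grasp_force: 30.4
```

step_arm:
  commands: [34,0,0,0,0,0,0.05,34,0,0,-0.03,0,0,0.09,34,0,0,-0.06,0,0,0.112,34,0,0,-0.1,0,0,0.112,34,0,0,-0.14,0,0,0.112,34,0,0,-0.17,0,0,0.112,34,0,0,-0.19,0,0,0.112,34,0,0,-0.2,0,0,0.112,34,0,0,-0.2,0,0,0.112,34,0,0,-0.2,0,0,0.112]

```text
clock: 23.1
position: [0.4373, 0.2838, 0.0376]
ee_rot: [0.228, 0.974, 0.0, 0.0]
ft_force: [0.3, -0.0, -1.1]
grip_width: 0.462
grasp_force: 30.5
```

step_arm:
  commands: [34,0,0,-0.01,0,0,0,34,0,0,-0.02,0,0,0,34,0,0,-0.025,0,0,0,34,0,0,-0.028,0,0,0,34,0,0,-0.029,0,0,0,34,0,0,-0.03,0,0,0,34,0,0,-0.031,0,0,0,34,0,0,-0.032,0,0,0,34,0,0,-0.032,0,0,0,34,0,0,-0.032,0,0,0]

```text
clock: 24.35
position: [0.437, 0.2836, 0.0184]
ee_rot: [0.228, 0.974, -0.0, 0.0]
ft_force: [-3.3, -2.2, 6.5]
grip_width: 0.459
grasp_force: 31.4
```

step_arm:
  commands: [39,0,0,0,0,0,0,41,0,0,0,0,0,0,43,0,0,0,0,0,0,46,0,0,0,0,0,0,50,0,0,0,0,0,0,56,0,0,0,0,0,0,62,0,0,0,0,0,0,68,0,0,0,0,0,0,68,0,0,0,0,0,0,68,0,0,0,0,0,0]

```text
clock: 25.6
position: [0.4369, 0.2835, 0.0177]
ee_rot: [0.228, 0.974, 0.0, -0.0]
ft_force: [-0.7, 0.1, -0.3]
grip_width: 0.799
grasp_force: 0.0
```

step_arm:
  commands: [68,0,0,0.01,0,0,0,68,0,0,0.03,0,0,0,68,0,0,0.07,0,0,0,70,0,0,0.13,0,0,0,85,0,0,0.2,0,0,0,85,0,0,0.25,0,0,0,85,0,0,0.27,0,0,0,85,0,0,0.27,0,0,0,85,0,0,0.27,0,0,0,85,0,0,0.27,0,0,0]

```text
clock: 26.85
position: [0.4364, 0.2832, 0.1786]
ee_rot: [0.228, 0.974, -0.001, -0.001]
ft_force: [0.0, 0.3, 0.3]
grip_width: 0.994
grasp_force: 0.0
```

Run:
```python
from lib import *
im,c=cam("wrist","w5"); o=get_obs(); x=R.from_quat(o["ee_rot"]).as_matrix()[:,0]; print(o["position"],np.degrees(np.arctan2(x[1],x[0])),o["ft_force"])
```

```text
[0.43650423 0.28327295 0.17874312] 153.66775302185175 [-0.66029146  0.18459435 -0.16920492]
```

View pics/w5.png

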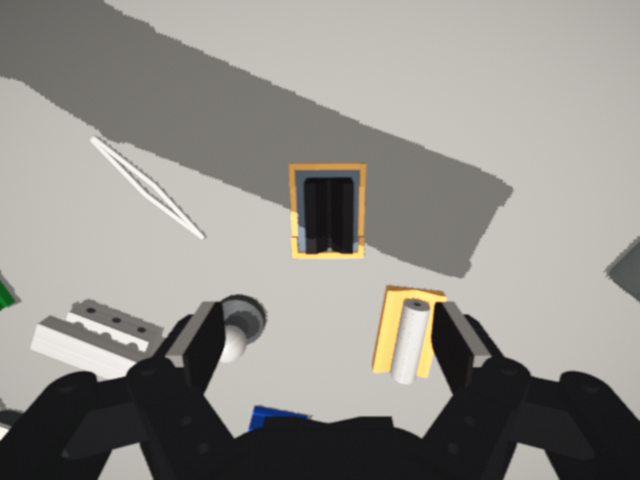

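step_arm:
  commands: [85,0,-0.03,0,0,0,-0.05,85,0.005,-0.09,0,0,0,-0.11,85,0.01,-0.17,0,0,0,-0.17,85,0.015,-0.25,0,0,0,-0.22,85,0.02,-0.32,0,0,0,-0.28,85,0.025,-0.38,0,0,0,-0.34,85,0.03,-0.4237,0,0,0,-0.39,85,0.03,-0.4237,0,0,0,-0.45,85,0.03,-0.4237,0,0,0,-0.51,85,0.03,-0.4237,0,0,0,-0.56]

```text
clock: 28.15
position: [0.4547, 0.0292, 0.1793]
ee_rot: [0.897, 0.443, -0.0, -0.0]
ft_force: [0.5, 0.5, 0.3]
grip_width: 0.995
grasp_force: 0.0
```

step_arm:
  commands: [85,0,0,0,0,0,-0.055,85,0,0,0,0,0,-0.092,85,0,0,0,0,0,-0.092,85,0,0,0,0,0,-0.092,85,0,0,0,0,0,-0.092,85,0,0,0,0,0,-0.092,85,0,0,0,0,0,-0.092,85,0,0,0,0,0,-0.092,85,0,0,0,0,0,-0.092,85,0,0,0,0,0,-0.092]

```text
clock: 29.4
position: [0.4549, 0.0293, 0.1797]
ee_rot: [0.95, 0.312, 0.0, 0.0]
ft_force: [0.2, 0.4, 0.7]
grip_width: 0.997
grasp_force: 0.0
```

Run:
```python
from lib import *
im,c=cam("wrist"); o=get_obs(); x=R.from_quat(o["ee_rot"]).as_matrix()[:,0]; print(o["position"],np.degrees(np.arctan2(x[1],x[0])),o["ft_force"])
cv2.imwrite("pics/w6c.png",cv2.resize(im[140:300,260:400,::-1],None,fx=3.7,fy=3.7,interpolation=cv2.INTER_CUBIC))
```

```text
[0.4549233  0.02930931 0.17974311] 36.30794514848685 [-0.55370817 -0.35173163 -0.634304  ]
```

View pics/w6c.png

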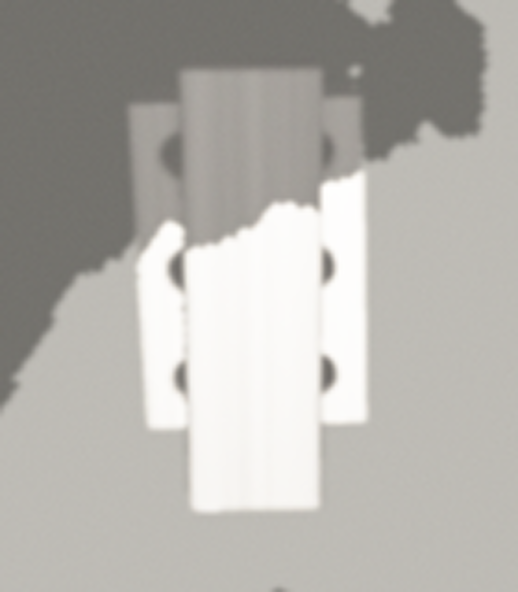

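```bash
cat > pt.py <<'E'
from lib import *
o=get_obs(); M=R.from_quat(o["ee_rot"]).as_matrix()
T=np.eye(4);T[:3,:3]=M;T[:3,3]=o["position"]; c=(camera_params("wrist")["mtx"],T@camera_params("wrist")["tool_from_camera"])
f=lambda L,off=(260,140):np.array(L)/3.7+list(off)
loc=lambda P:np.round((P-o["position"][:2])@M[:2,:2]*1e3,1)
E
python3 - <<'E'
from pt import *
P=cast(c,f([[191,511],[320,511],[321,68],[180,68]]),.043); print("par",loc(P).tolist(),loc(P).mean(0),rect(P))
P=cast(c,f([[148,429],[367,422],[362,98],[130,103]]),.027); print("blk",loc(P).tolist(),rect(P))
E
```

```text
par [[-50.5, -14.5], [-50.5, 15.1], [49.6, 13.8], [49.6, -15.4]] [-0.45 -0.25] [454.5  29.1 100.4  29.6  36.8]
blk [[-36.6, -25.2], [-34.8, 26.9], [41.4, 23.7], [40.3, -27.3]] [456.9  31.   76.9  52.1  37.9]
```

step_arm:
  commands: [85,0,0,-0.03,0,0,0,85,0,0,-0.07,0,0,0,85,0,0,-0.11,0,0,0,80,0,0,-0.15,0,0,0,75,0,0,-0.19,0,0,0,65,0,0,-0.22,0,0,0,55,0,0,-0.237,0,0,0,50,0,0,-0.2445,0,0,0,44,0,0,-0.2445,0,0,0,38,0,0,-0.2445,0,0,0]
  squeeze: 55

```text
clock: 30.7
position: [0.4553, 0.0293, 0.0336]
ee_rot: [0.95, 0.312, 0.0, 0.0]
ft_force: [-0.4, -0.4, 0.1]
grip_width: 0.444
grasp_force: 0.0
```

step_arm:
  commands: [35,0,0,0,0,0,0,32,0,0,0,0,0,0,30,0,0,0,0,0,0,28,0,0,0,0,0,0,24,0,0,0,0,0,0,24,0,0,0,0,0,0,24,0,0,0,0,0,0,24,0,0,0,0,0,0,24,0,0,0,0,0,0,24,0,0,0,0,0,0]

```text
clock: 31.95
position: [0.4552, 0.0292, 0.0335]
ee_rot: [0.95, 0.312, 0.0, 0.0]
ft_force: [-2.5, -0.5, 7.8]
grip_width: 0.333
grasp_force: 53.9
```

step_arm:
  commands: [24,0,0,0.004,0,0,0,24,0,0,0.012,0,0,0,24,0,0,0.03,0,0,0,24,0,0,0.06,0,0,0,24,0,0,0.1,0,0,0,24,0,0,0.14,0,0,0,24,0,0,0.17,0,0,0,24,0,0,0.18,0,0,0,24,0,0,0.18,0,0,0,24,0,0,0.18,0,0,0]

```text
clock: 33.2
position: [0.4544, 0.0292, 0.1403]
ee_rot: [0.95, 0.312, -0.001, -0.0]
ft_force: [-0.9, -1.1, -3.7]
grip_width: 0.328
grasp_force: 54.8
```

step_arm:
  commands: [24,0.01,-0.02,0,0,0,0.01,24,0.03,-0.06,0,0,0,0.02,24,0.06,-0.12,0,0,0,0.037,24,0.095,-0.19,0,0,0,0.037,24,0.13,-0.26,0,0,0,0.037,24,0.165,-0.33,0,0,0,0.037,24,0.2,-0.4,0,0,0,0.037,24,0.225,-0.45,0,0,0,0.037,24,0.24,-0.48,0,0,0,0.037,24,0.248,-0.497,0,0,0,0.037]

```text
clock: 34.45
position: [0.6034, -0.2697, 0.1396]
ee_rot: [0.931, 0.366, -0.001, -0.001]
ft_force: [-1.1, 1.2, -3.6]
grip_width: 0.333
grasp_force: 54.8
```

Run:
```python
from pt import *
im,c=cam("wrist"); x=M[:,0]; print(o["position"],np.degrees(np.arctan2(x[1],x[0])))
cv2.imwrite("pics/w7.png",im[:,:,::-1])
for b in blobs(wood(im)): P=cast(c,b,.007); print(b.mean(0).round(),rect(P))
```

```text
[ 0.60339597 -0.269722    0.13960491] 42.9145554881769
[327. 159.] [ 634.1 -238.9   57.5   39.8  -47.1]
[544.  59.] [ 768.3 -303.   189.8  110.7  -47.1]
```

View pics/w7.png

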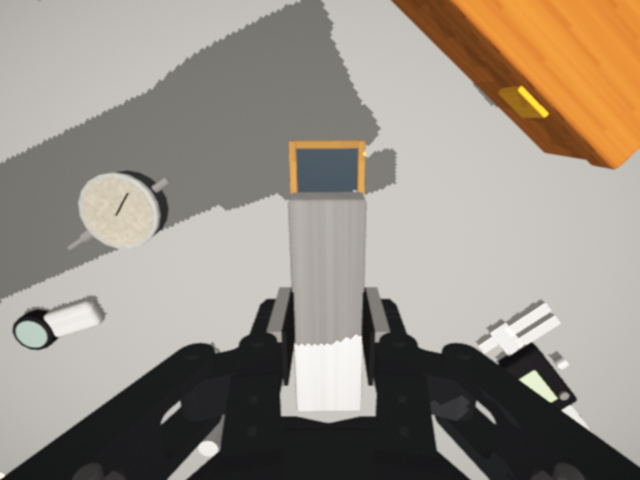

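step_arm:
  commands: [24,-0.001,0.001,-0.02,0,0,0,24,-0.001,0.001,-0.05,0,0,0,24,-0.001,0.001,-0.09,0,0,0,24,-0.001,0.001,-0.13,0,0,0,24,-0.001,0.001,-0.16,0,0,0,24,-0.001,0.001,-0.18,0,0,0,24,-0.001,0.001,-0.193,0,0,0,24,-0.001,0.001,-0.2,0,0,0,24,-0.001,0.001,-0.202,0,0,0,24,-0.001,0.001,-0.204,0,0,0]

```text
clock: 35.75
position: [0.6035, -0.2685, 0.0191]
ee_rot: [0.931, 0.366, 0.0, 0.0]
ft_force: [0.3, -0.1, -3.5]
grip_width: 0.333
grasp_force: 54.9
```

step_arm:
  commands: [24,0,0,-0.001,0,0,0,24,0,0,-0.002,0,0,0,24,0,0,-0.003,0,0,0,24,0,0,-0.004,0,0,0,24,0,0,-0.005,0,0,0,24,0,0,-0.006,0,0,0,24,0,0,-0.007,0,0,0,24,0,0,-0.008,0,0,0,24,0,0,-0.008,0,0,0,24,0,0,-0.008,0,0,0]

```text
clock: 37.0
position: [0.6031, -0.2683, 0.0138]
ee_rot: [0.931, 0.366, 0.0, 0.0]
ft_force: [-0.4, 0.0, -3.2]
grip_width: 0.333
grasp_force: 54.9
```

step_arm:
  commands: [24,0,0,-0.0005,0,0,0,24,0,0,-0.001,0,0,0,24,0,0,-0.0015,0,0,0,24,0,0,-0.002,0,0,0,24,0,0,-0.0025,0,0,0,24,0,0,-0.003,0,0,0,24,0,0,-0.003,0,0,0,24,0,0,-0.003,0,0,0,24,0,0,-0.003,0,0,0,24,0,0,-0.003,0,0,0]

```text
clock: 38.25
position: [0.6031, -0.2683, 0.0127]
ee_rot: [0.931, 0.366, 0.0, 0.0]
ft_force: [-4.1, 1.3, 5.4]
grip_width: 0.333
grasp_force: 55.9
```

step_arm:
  commands: [29,0,0,0,0,0,0,31,0,0,0,0,0,0,33,0,0,0,0,0,0,36,0,0,0,0,0,0,40,0,0,0,0,0,0,44,0,0,0,0,0,0,48,0,0,0,0,0,0,50,0,0,0,0,0,0,50,0,0,0,0,0,0,50,0,0,0,0,0,0]

```text
clock: 39.5
position: [0.6031, -0.2683, 0.012]
ee_rot: [0.931, 0.366, -0.0, 0.0]
ft_force: [0.7, 0.0, 0.1]
grip_width: 0.589
grasp_force: 0.0
```

step_arm:
  commands: [50,0,0,0.01,0,0,0,50,0,0,0.03,0,0,0,50,0,0,0.07,0,0,0,60,0,0,0.13,0,0,0,75,0,0,0.2,0,0,0,85,0,0,0.25,0,0,0,85,0,0,0.27,0,0,0,85,0,0,0.27,0,0,0,85,0,0,0.27,0,0,0,85,0,0,0.27,0,0,0]

```text
clock: 40.75
position: [0.6026, -0.2681, 0.1726]
ee_rot: [0.931, 0.366, -0.001, -0.001]
ft_force: [0.2, -0.6, 0.5]
grip_width: 0.991
grasp_force: 0.0
```

Run:
```python
from pt import *
im,c=cam("wrist"); x=M[:,0]; print(o["position"],np.degrees(np.arctan2(x[1],x[0])))
cv2.imwrite("pics/w8.png",im[:,:,::-1])
```

```text
[ 0.60255391 -0.26805453  0.17256924] 42.96851168009589
```

View pics/w8.png

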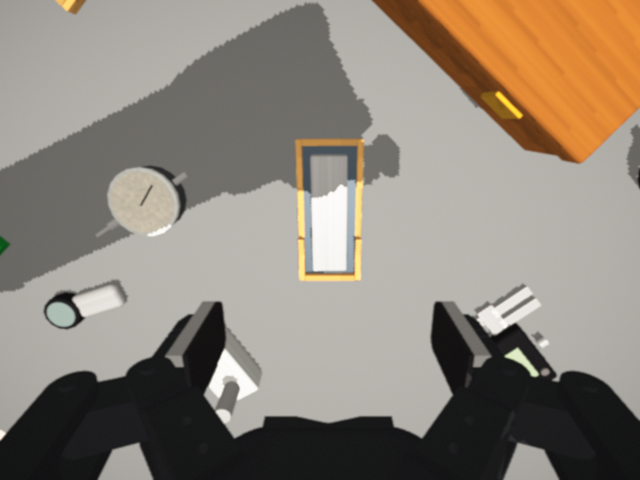

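step_arm:
  commands: [85,-0.02,0.04,0.01,0,0,-0.01,85,-0.05,0.1,0.01,0,0,-0.02,85,-0.085,0.17,0.01,0,0,-0.028,85,-0.12,0.24,0.01,0,0,-0.028,85,-0.155,0.31,0.01,0,0,-0.028,85,-0.19,0.38,0.01,0,0,-0.028,85,-0.22,0.45,0.01,0,0,-0.028,85,-0.243,0.4985,0.01,0,0,-0.028,85,-0.243,0.4985,0.01,0,0,-0.028,85,-0.243,0.4985,0.01,0,0,-0.028]

```text
clock: 42.05
position: [0.4575, 0.0301, 0.1799]
ee_rot: [0.946, 0.325, -0.0, 0.0]
ft_force: [-0.1, -0.4, -1.1]
grip_width: 0.994
grasp_force: 0.0
```

Run:
```python
from pt import *
im,c=cam("wrist"); x=M[:,0]; print(o["position"],np.degrees(np.arctan2(x[1],x[0])))
cv2.imwrite("pics/w9c.png",cv2.resize(im[140:300,260:400,::-1],None,fx=3.7,fy=3.7,interpolation=cv2.INTER_CUBIC))
```

```text
[0.45747948 0.03010161 0.17990362] 37.89469600579698
```

View pics/w9c.png

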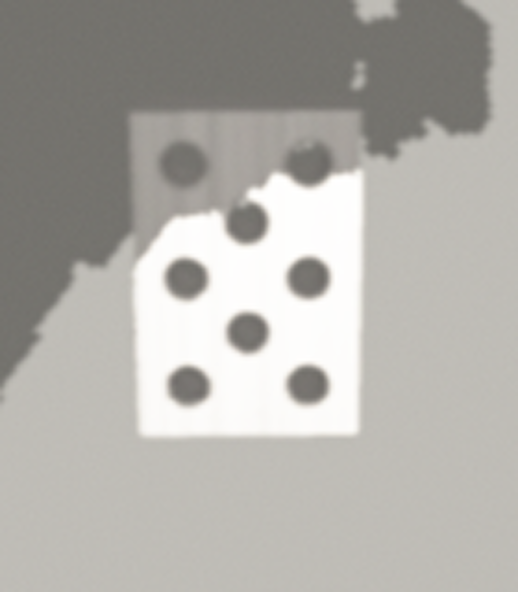

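Run:
```python
from pt import *
P=cast(c,f([[140,436],[358,434],[362,110],[130,112]]),.027); print(loc(P).tolist(),loc(P).mean(0),rect(P))
```

```text
[[-38.4, -27.1], [-38.0, 24.8], [38.8, 23.8], [38.3, -27.4]] [ 0.175 -1.475] [456.8  31.1  76.8  52.   38.4]
```

step_arm:
  commands: [85,-0.0015,0.002,-0.03,0,0,0.003,85,-0.0015,0.002,-0.07,0,0,0.003,85,-0.0015,0.002,-0.12,0,0,0.003,85,-0.0015,0.002,-0.17,0,0,0.003,85,-0.0015,0.002,-0.22,0,0,0.003,85,-0.0015,0.002,-0.255,0,0,0.003,80,-0.0015,0.002,-0.277,0,0,0.003,75,-0.0015,0.002,-0.2865,0,0,0.003,68,-0.0015,0.002,-0.2865,0,0,0.003,60,-0.0015,0.002,-0.2865,0,0,0.003]
  squeeze: 80

```text
clock: 43.35
position: [0.457, 0.032, 0.0088]
ee_rot: [0.944, 0.329, 0.001, 0.0]
ft_force: [-0.1, 0.6, 1.2]
grip_width: 0.699
grasp_force: 0.0
```

step_arm:
  commands: [57,0,0,0,0,0,0,54,0,0,0,0,0,0,52,0,0,0,0,0,0,50,0,0,0,0,0,0,46,0,0,0,0,0,0,44,0,0,0,0,0,0,44,0,0,0,0,0,0,44,0,0,0,0,0,0,44,0,0,0,0,0,0,44,0,0,0,0,0,0]

```text
clock: 44.6
position: [0.457, 0.0317, 0.009]
ee_rot: [0.944, 0.329, 0.0, 0.0]
ft_force: [-2.6, -2.7, 12.7]
grip_width: 0.573
grasp_force: 82.3
```

step_arm:
  commands: [44,0,0,0.004,0,0,0,44,0,0,0.012,0,0,0,44,0,0,0.03,0,0,0,44,0,0,0.06,0,0,0,44,0,0,0.1,0,0,0,44,0,0,0.14,0,0,0,44,0,0,0.17,0,0,0,44,0,0,0.18,0,0,0,44,0,0,0.18,0,0,0,44,0,0,0.18,0,0,0]

```text
clock: 45.85
position: [0.4558, 0.0319, 0.1153]
ee_rot: [0.944, 0.329, -0.001, -0.0]
ft_force: [-0.3, 0.3, -6.2]
grip_width: 0.578
grasp_force: 84.3
```

step_arm:
  commands: [44,0.02,0,0,0,0,-0.03,44,0.06,-0.005,0,0,0,-0.06,44,0.11,-0.01,0,0,0,-0.1,44,0.16,-0.015,0,0,0,-0.14,44,0.21,-0.02,0,0,0,-0.18,44,0.25,-0.025,0,0,0,-0.21,44,0.28,-0.03,0,0,0,-0.23,44,0.301,-0.03,0,0,0,-0.23,44,0.301,-0.03,0,0,0,-0.23,44,0.301,-0.03,0,0,0,-0.23]

```text
clock: 47.1
position: [0.6363, 0.0142, 0.1158]
ee_rot: [1.0, -0.025, -0.001, 0.0]
ft_force: [0.1, 0.1, -6.8]
grip_width: 0.579
grasp_force: 84.1
```

Run:
```python
from pt import *
im,c=cam("wrist"); x=M[:,0]; print(o["position"],np.degrees(np.arctan2(x[1],x[0])))
for b in blobs(wood(im)): P=cast(c,b,.012); print(b.mean(0).round(),rect(P),loc(P).min(0),loc(P).max(0))
```

```text
[0.63633881 0.01419978 0.11576096] -2.8737128033081123
[ 32. 421.] [480.9 279.   58.2  31.6 -75.6] [-191.  -280.2] [-153.8 -226.5]
[  7. 311.] [578.9 263.5  81.4  18.8 -18.5] [-106.5 -266.2] [ -28.3 -227.5]
[636. 226.] [ 629.1 -203.6   20.1    8.3   12. ] [ -5.  212.7] [ 14.4 224.5]
[329. 178.] [667.5  12.8  76.7  40.6  87. ] [ 10.8 -38.5] [51.4 38.2]
[529.  33.] [ 757.9 -117.4  131.7   42.6  -89.4] [103.   58.3] [145.2 191.9]
```

step_arm:
  commands: [44,0,0,-0.02,0,0,0,44,0,0,-0.05,0,0,0,44,0,0,-0.08,0,0,0,44,0,0,-0.11,0,0,0,44,0,0,-0.135,0,0,0,44,0,0,-0.15,0,0,0,44,0,0,-0.158,0,0,0,44,0,0,-0.161,0,0,0,44,0,0,-0.163,0,0,0,44,0,0,-0.164,0,0,0]

```text
clock: 48.4
position: [0.6373, 0.014, 0.0181]
ee_rot: [1.0, -0.026, 0.0, 0.0]
ft_force: [0.3, -0.2, -6.0]
grip_width: 0.576
grasp_force: 84.2
```

step_arm:
  commands: [44,0,0,-0.001,0,0,0,44,0,0,-0.002,0,0,0,44,0,0,-0.003,0,0,0,44,0,0,-0.004,0,0,0,44,0,0,-0.005,0,0,0,44,0,0,-0.006,0,0,0,44,0,0,-0.0065,0,0,0,44,0,0,-0.007,0,0,0,44,0,0,-0.007,0,0,0,44,0,0,-0.007,0,0,0]

```text
clock: 49.65
position: [0.637, 0.014, 0.0136]
ee_rot: [1.0, -0.026, 0.0, 0.0]
ft_force: [0.6, -0.0, -5.6]
grip_width: 0.578
grasp_force: 84.2
```

step_arm:
  commands: [44,0,0,-0.0005,0,0,0,44,0,0,-0.001,0,0,0,44,0,0,-0.0015,0,0,0,44,0,0,-0.002,0,0,0,44,0,0,-0.0025,0,0,0,44,0,0,-0.0025,0,0,0,44,0,0,-0.0025,0,0,0,44,0,0,-0.0025,0,0,0,44,0,0,-0.0025,0,0,0,44,0,0,-0.0025,0,0,0]

```text
clock: 50.9
position: [0.637, 0.014, 0.0131]
ee_rot: [1.0, -0.026, 0.0, 0.0]
ft_force: [-7.5, -0.3, 8.0]
grip_width: 0.575
grasp_force: 85.9
```

step_arm:
  commands: [49,0,0,0,0,0,0,51,0,0,0,0,0,0,53,0,0,0,0,0,0,56,0,0,0,0,0,0,60,0,0,0,0,0,0,66,0,0,0,0,0,0,72,0,0,0,0,0,0,76,0,0,0,0,0,0,76,0,0,0,0,0,0,76,0,0,0,0,0,0]

```text
clock: 52.15
position: [0.637, 0.014, 0.012]
ee_rot: [1.0, -0.026, 0.0, 0.0]
ft_force: [1.3, 0.6, -0.4]
grip_width: 0.889
grasp_force: 0.0
```

step_arm:
  commands: [76,0,0,0.01,0,0,0,76,0,0,0.03,0,0,0,76,0,0,0.07,0,0,0,80,0,0,0.13,0,0,0,85,0,0,0.2,0,0,0,85,0,0,0.26,0,0,0,85,0,0,0.32,0,0,0,85,0,0,0.36,0,0,0,85,0,0,0.36,0,0,0,85,0,0,0.36,0,0,0]

```text
clock: 53.4
position: [0.6367, 0.0139, 0.2276]
ee_rot: [1.0, -0.026, -0.0, 0.0]
ft_force: [-0.6, -0.3, 0.5]
grip_width: 0.996
grasp_force: 0.0
```

Run:
```python
from lib import *
im,c=cam("wrist","w10")
s,_=cam("side"); cv2.imwrite("pics/end.png",np.vstack([cv2.resize(s[180:430,150:450],(640,533)),np.zeros((0,640,3),np.uint8)])[:,:,::-1])
o=np.hstack([cv2.resize(s[180:430,150:450],(400,333)),cv2.resize(im,(400,300))[:300] if 0 else cv2.resize(im,(400,333))])
cv2.imwrite("pics/end.png",o[:,:,::-1])
```

```text
(no output)
```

View pics/end.png

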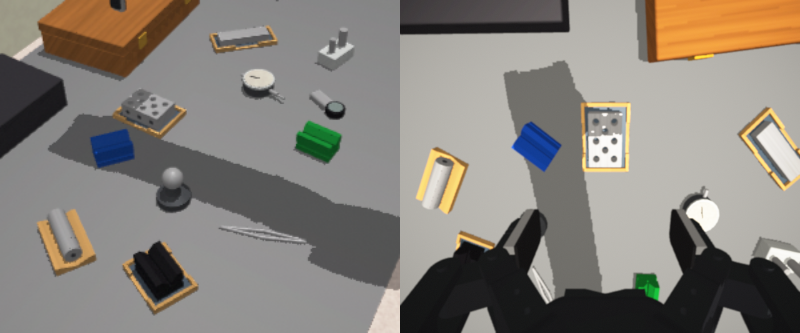

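All four pieces are in place: the pin on its rest (65,235), the V-block in its tray (160,270), the block in its tray (150,108) and the parallel in its tray (243,38). The sphere and the pin stand are where they were.

```bash
python3 -c "
from workcell import *
print(hand_in())"
```

```text
the job is handed in; nothing more can be done
None
```

The job is handed in after about 53 s of robot time: pin, V-block, parallel and 1-2-3 block were put away in that order, each lowered to light contact in its own place, and the sphere and pin stand were not touched.

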